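Latch the food processor and hold its pulse plunger at half travel

TASK

Swing the red latch of the food processor across its lid, right up to its stop, so the lid is secured. Only then press the black pulse plunger half way down (about 12 mm, low speed), never all the way to the bottom, and finish while still holding it there with the fingers. Keep the lid seated on the bowl and leave the mug, pepper mill, dish and spoon where they are.

Things in the scene. Friction and masses are not known exactly. Their poses are not given: they have to be found in the camera images.
- processor: White food processor, fixed. Base 180 (x) by 300 (y) by 45 mm; origin on the counter, base from y -160 to +140 mm; z up. On the +y part a clear round bowl (outer radius 75 mm, axis x 0, y +50, rim 165 mm up). On the -y part a white motor tower (x -90 to +90, y -157 to -42 mm, flat top 165 mm up) carrying the red latch and black plunger. Turned up to 0.45 rad either way.
- bowl_rim (a point): Centre of the bowl's mouth at rim height: processor x 0, y +50, z 165 mm.
- lid: Loose clear round lid, 156 mm across, 6 mm thick, about 150 g, lying seated on the bowl with a 10 mm deep spigot inside it (about 2 mm play). Origin at the centre of the underside of its disc, so at the bowl's rim; top face 171 mm above the counter. A grey round feed stub, 40 mm across and 30 mm high, stands on it at lid x +25, y +35 mm.
- latch_pivot (a point): Vertical hinge axis of the latch, at the underside of the latch arm: processor x 0, y -60, z 174 mm.
- latch (a joint): Red latch: flat arm (20 wide, 10 thick, 88 mm long from the pivot, underside 174 mm above the counter) swinging level. 0 = points to processor -x (open); grows clockwise seen from above; 1.57 = at its stop, points to processor +y over the lid (clears it by 3 mm). Arm direction: pi minus the value, from processor +x. Starts 0 to 0.5. Stays where left; about 1 N at the peg moves it.
- latch_peg (a point): Centre of the top of the red upright round peg near the latch arm's end: 16 mm diameter, 40 mm tall above the arm, 78 mm from the pivot, top 224 mm above the counter. It is to be gripped from above or pushed sideways.
- pulse (a joint): Travel of the pulse plunger, straight down, in m: 0 = up, 0.024 = all the way down on its stop. A return spring pushes it up: 3 N at 0, 6 N at half travel (0.012), 9 N at 0.024 (250 N/m); it springs back when let go. Half way down is low speed; all the way down is high speed.
- pulse_top (a point): Centre of the top of the plunger's black cap (38 mm across, 14 mm thick): processor x 0, y -122 mm, 205 mm above the counter when up; it moves with the plunger. Below the cap come 14 mm of grey stem (29 mm across), then 12 mm of orange stem just above the tower: at half travel the orange has just gone into the tower.
- mug: Blue mug, 76 mm across, 90 mm high, standing beside the processor; origin under its centre.
- mill: Dark wooden pepper mill, 56 mm across, 155 mm high, standing beside the processor; origin under its centre. Mug and mill may be on either side.
- dish: Small white bowl, 90 mm across, 45 mm high, beyond the processor (its +x side); origin under its centre.
- spoon: Spoon, 220 mm long, wooden handle and steel bowl, lying between the robot and the processor; origin on the counter about under its middle, its length along its x axis.

How it is judged:
By the outcome, as a careful person would: the job done as asked, in the order asked, and still so for the second after the job is handed in, while the arm keeps its last pose, push and grip.
It also fails if it takes over 45 s, if anything falls off the work surface, if the arm or the gripper's body presses on something with over 40 N, if the wrist force passes 120 N, or if a joint passes its speed limit or range.

ROBOT

A 6-joint arm with a two-finger parallel gripper is mounted at the origin on the work surface. World frame = base frame: x ahead of the robot, y to its left, z up, the work surface at z = 0. Lengths are in m, angles in rad, forces in N, time in s.
With the tool pointing down it reaches from about 0.425 to 0.95 m from the base axis. Payload 14.7 kg.
Tool frame: the origin (TCP) lies on the centre line of the jaws, within the pads' length; the fingertips stand 11 mm ahead of it and the grasp point (between the pads) lies 8 mm behind it; z points along the fingers, y is the line along which they close (so a half turn about z gives the same grasp; the last joint's range is limited). The gripper opens to 85 mm and grips with 20 to 120 N. Pads are 22 mm wide; open, the fingers measure 114 mm over their backs; the gripper's body (76 mm by 85 mm) begins 54 mm behind the grasp point. The pads swing forward as they close: fully open they stand 13 mm farther back than shut.
Start: joints at [1.087, 0.48, 1.596, -0, 1.065, -0.047], TCP at [0.275, 0.589, 0.216] pointing down, gripper open.
Joint ranges: [-2.75, 2.75], [-0.82, 2.05], [0.23, 2.67], [-1.56, 4.7], [0.09, 2.69], [-2.92, 2.92]. Speed limits (rad/s): [1.89, 1.89, 2.39, 3.01, 3.01, 3.01].

INTERFACE

Orientations are given as a unit quaternion [x, y, z, w].
In Python, from workcell import r gives the robot as it stands. The module is installed in compiled form; this text tells all that it offers.
- The arm moves only by the tool drive_tool, never from a script. Its argument "increments" is a list of rows, each a list of 7 numbers: the finger opening in m, from 0 to 0.0854, then the shift along the tool's x, y, z in m, then the turn, a rotation vector about the tool's x, y, z in degrees. A call has 1 to 5 rows; each row shifts and turns the commanded pose from where the row before left it, along the tool's axes as they then stand; what a row does not reach is not made up. A row lasts 1/8 s, in which the tool goes at most 62.5 mm and 10.7 degrees, less where a joint would pass 70% of its speed; a pose out of reach is approached as far as the arm can. A call with a gripper value outside its range is refused whole. The fingers move at their own pace and stop on an object; "grip_force" is the grip in N (left out, the last holds). Time passes only in rows, so rows that do not move let the fingers close. It gives the time, the measured TCP pose, the force, the opening and the grip force at its end, in the units of the state.
- r.sense(): the state, without advancing time (a new reading comes with each control period).
- r.camera(name): name is "scene" or "top"; returns a dict with "img" (400x640x3 uint8, blue, green, red), "vertical_fov" (degrees; the focal length in pixels is half the picture's height over the tangent of half this angle, whatever the lens; pixels are square), "cx", "cy" (the principal point, pixels), "R" (3x3) and "t" (3): a world point X has camera coordinates R X + t. Camera axes: x right, y down, z forward; pixel columns grow to the right and rows downward; lengths in m; the calibration is good to about 2 mm. A picture is of the moment at which its call begins. There is no depth.
- r.job_done(): hands the job in; it is judged then, once.
The state is a dict: "clock": time; "joint_pos": joint angles; "qd": joint speeds; "joint_torque": joint torques, N m; "position": TCP position; "tool_rot": TCP orientation; "ft_force": force on the tool from outside, world axes, zero at the start; "wrist_torque": the same for the moment, N m; "grip_width": finger opening in m; "gripper_force": force on a finger pad.
Only numpy, scipy, OpenCV 4.12 (cv2) and the standard library are available. Lean on these libraries where they do the work, as an engineer would, in place of code of your own. Each camera call takes 0.05 s, during which the arm holds its last target. There are 200 camera calls.

## Working session

There is one attempt and no reset: what is moved stays moved. The work goes in short steps, Python scripts to look and compute and a tool call to move; the robot and the scene stay as the last step left them, time stands still between calls to the robot, and variables do not carry over. Pictures are saved under pics/ and viewed, at most 10 in all, crops included, and the job is handed in when it is done.

Besides the shell and the picture viewer there is one more tool, called as name(argument=value, ...) on one line, values as JSON. drive_tool: Moves the arm, as the interface text tells. Its arguments: {"type":"object","properties":{"increments":{"type":"array","items":{"type":"array","items":{"type":"number"}}},"grip_force":{"type":"number"}},"required":["increments"]}

```bash
mkdir -p pics
python3 - <<'E'
from workcell import r
import cv2,pickle,numpy as np
s=r.sense();print({k:np.round(v,3) for k,v in s.items()})
d={}
for n in("scene","top"):
    c=r.camera(n);d[n]=c;cv2.imwrite(f"pics/{n}0.png",c["img"]);print(n,c["vertical_fov"],c["cx"],c["cy"],c["R"],c["t"])
pickle.dump(d,open("cams.pkl","wb"))
E
```

```text
{'clock': np.float64(0.0), 'joint_pos': array([ 1.087,  0.481,  1.597, -0.   ,  1.065, -0.047]), 'qd': array([ 0.   ,  0.001,  0.001, -0.001, -0.001,  0.001]), 'joint_torque': array([-2.0000e-03, -9.5064e+01, -4.3020e+01, -0.0000e+00,  1.2000e-02,
        0.0000e+00]), 'position': array([0.275, 0.589, 0.215]), 'tool_rot': array([ 0.217,  0.976, -0.001, -0.   ]), 'ft_force': array([ 0.455,  0.197, -0.01 ]), 'wrist_torque': array([ 0.061, -0.078, -0.017]), 'gripper_force': np.float64(0.0), 'grip_width': np.float64(0.085)}
scene 45.31483698873559 321.3377003755927 200.14914351803793 [[-0.33441284  0.94241622 -0.00444097]
 [ 0.5432338   0.18890954 -0.8180527 ]
 [-0.7701072  -0.27597981 -0.57512612]] [ 0.16163503 -0.20271557  1.76783564]
top 48.90655791712328 314.1675335194761 201.94647866349482 [[-0.013099   -0.99990113  0.00511277]
 [-0.99031137  0.01226609 -0.13832185]
 [ 0.13824546 -0.00687512 -0.99037413]] [0.04176005 0.6078853  1.21643095]
```

View pics/scene0.png

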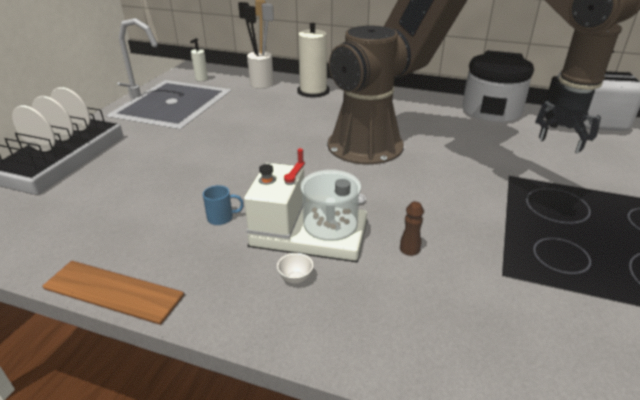

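View pics/top0.png

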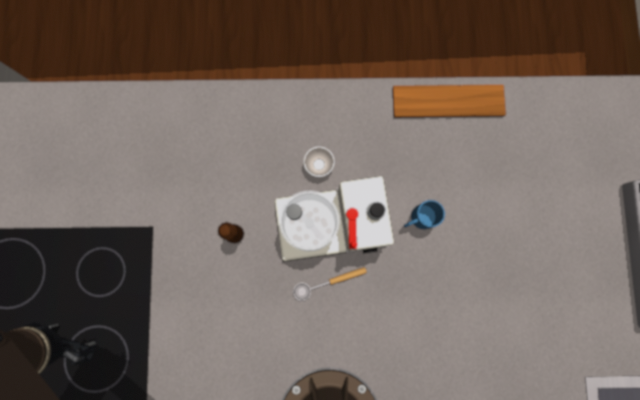

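The scene view shows the processor at about (305,205), the red peg at (300,155) and the cap at (266,170). In the top view the processor is at (335,215), the latch runs from (352,214) to (352,246), the cap is at (376,211), and the spoon is at (330,283). Next I'll enlarge both.

Run:
```python
import cv2
a=cv2.imread("pics/scene0.png")[135:260,235:375];b=cv2.imread("pics/top0.png")[165:275,265:405]
f=lambda i:cv2.resize(i,None,fx=5.6,fy=5.6,interpolation=cv2.INTER_CUBIC)[:600]
A,B=f(a),f(b)
for I,(x0,y0) in((A,(235,135)),(B,(265,165))):
    for k in range(0,I.shape[1],56):cv2.line(I,(k,0),(k,6),(0,255,0),1);cv2.putText(I,str(x0+k//56*10),(k,18),0,.4,(0,255,0))
    for k in range(0,I.shape[0],56):cv2.line(I,(0,k),(6,k),(0,255,0),1);cv2.putText(I,str(y0+k//56*10),(8,k+4),0,.4,(0,255,0))
cv2.imwrite("pics/sc1.png",A);cv2.imwrite("pics/tc1.png",B)
```

```text
(no output)
```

View pics/sc1.png

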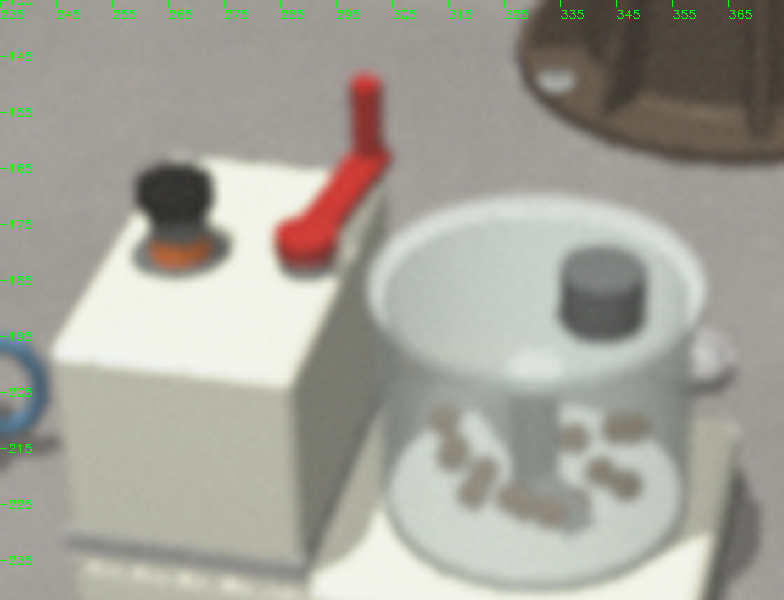

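View pics/tc1.png

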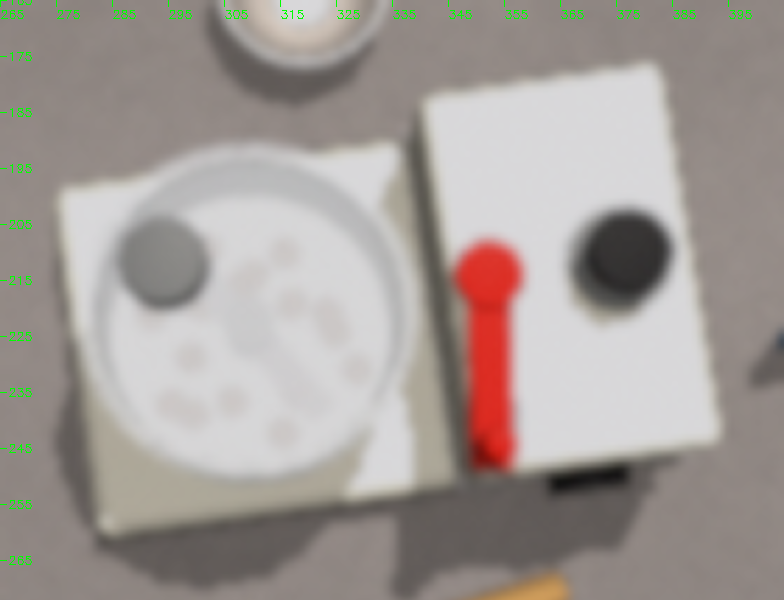

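The enlarged scene view puts the cap top at pixel (266.1,168), the peg top at (300.5,149.6), the stub top at (342.5,182.3), and the front tower corners at (244.3,198.4) and (287.1,204.3). In the top view they are: cap (377.1,210), peg (353.8,244.1), stub (294.5,211.8), tower corners (340.4,182.9), (382,176.6) and (393.6,243.6).

```bash
cat > h.py <<'E'
import pickle,numpy as np,cv2
from scipy.optimize import least_squares
D=pickle.load(open("cams.pkl","rb"))
def proj(n,X):
    c=D[n];f=200/np.tan(np.radians(c["vertical_fov"]/2));p=np.array(c["R"])@X+np.array(c["t"]).ravel()
    return np.array([f*p[0]/p[2]+c["cx"],f*p[1]/p[2]+c["cy"]])
def tri(a,b):
    s=least_squares(lambda X:np.r_[proj("scene",X)-a,proj("top",X)-b],[.6,0,.15]);return s.x,s.fun
E
python3 - <<'E'
from h import *
P={"cap":((266.1,168),(377.1,210)),"peg":((300.5,149.6),(353.8,244.1)),"stub":((342.5,182.3),(294.5,211.8)),"c++":((287.1,204.3),(340.4,182.9)),"c+-":((244.3,198.4),(382,176.6))}
for k,v in P.items():
    x,e=tri(*v);print(k,x.round(4),e.round(2))
L={"cap":(0,-.122,.205),"c++":(.09,-.042,.165),"c+-":(.09,-.157,.165)}
obs=[(L[k],n,P[k][i]) for k in L for i,n in enumerate(("scene","top"))]
obs+=[((-.09,-.157,.165),"top",(393.6,243.6))]
def W(q,l):
    c,s=np.cos(q[2]),np.sin(q[2]);return np.array([q[0]+c*l[0]-s*l[1],q[1]+s*l[0]+c*l[1],l[2]])
def res(q):
    o=[proj(n,W(q,l))-p for l,n,p in obs]
    v=q[3];pg=(.078*np.cos(np.pi-v),-.06+.078*np.sin(np.pi-v),.224)
    o+=[proj(n,W(q,pg))-P["peg"][i] for i,n in enumerate(("scene","top"))]
    return np.concatenate(o)
s=least_squares(res,[.6,0,0,.2]);q=s.x;print(q.round(4));print(s.fun.round(1))
np.save("q.npy",q)
print("pivot",W(q,(0,-.06,.174)).round(4),"cap",W(q,(0,-.122,.205)).round(4))
for v in np.linspace(q[3],1.57,7):print(round(v,2),W(q,(.078*np.cos(np.pi-v),-.06+.078*np.sin(np.pi-v),.224)).round(4))
E
```

```text
cap [ 0.5643 -0.1223  0.2012] [ 0.39  0.05  0.35 -0.15]
peg [ 0.4793 -0.0594  0.2227] [ 0.14  0.01  0.11 -0.04]
stub [0.5621 0.0847 0.1996] [-0.11 -0.   -0.11  0.03]
c++ [ 0.6415 -0.034   0.1577] [-0.16 -0.02 -0.15  0.06]
c+- [ 0.6567 -0.1437  0.1604] [ 0.15  0.02  0.15 -0.06]
[ 5.496e-01 -1.000e-04  1.262e-01  1.304e-01]
[ 0.6 -1.   0.1 -0.6  0.6 -1.5 -1.4 -1.4 -0.7 -1.1  0.7 -1.1  0.4  0.6
  0.2 -0.4  0.1 -0. ]
pivot [ 0.5571 -0.0596  0.174 ] cap [ 0.5649 -0.1211  0.205 ]
0.13 [ 0.4791 -0.0593  0.224 ]
0.37 [ 0.4814 -0.0407  0.224 ]
0.61 [ 0.4881 -0.0233  0.224 ]
0.85 [ 0.4987 -0.0079  0.224 ]
1.09 [0.5126 0.0045 0.224 ]
1.33 [0.5291 0.0132 0.224 ]
1.57 [0.5472 0.0178 0.224 ]
```

```bash
cat >> h.py <<'E'
from scipy.spatial.transform import Rotation as Ro
from workcell import r
def plan(way,g):
    """way: list of (x,y,z,yaw_deg of tool y in world); prints rows"""
    s=r.sense();p=np.array(s["position"]);R=Ro.from_quat(s["tool_rot"])
    print("t",round(float(s["clock"]),2),p.round(4),"yaw",yaw(R).round(1),"F",np.round(s["ft_force"],1),"tilt",R.as_matrix()[:2,2].round(3))
    for *q,a in way:
        d=R.inv().apply(np.array(q)-p).round(3);dy=round(-((a-yaw(R)+180)%360-180),0)
        print([g,*map(float,d),0,0,float(dy)]);p=p+R.apply(d);R=R*Ro.from_rotvec([0,0,np.radians(dy)])
def yaw(R):
    y=R.apply([0,1,0]);return np.degrees(np.arctan2(y[1],y[0]))
E
python3 - <<'E'
from h import *
a=np.array([.275,.589,.215,65]);b=np.array([.479,-.059,.262,90]);
W=[a+(b-a)*k/13 for k in range(1,14)]
for w in W:w[2]=min(.262,.215+.02*(W.index(w)+1) if 0 else .262)
W[0][2]=.235;W[1][2]=.25
plan(W,.036)
E
```

```text
t 0.1 [0.2748 0.5887 0.2154] yaw 65.0 F [-0.6 -0.3 -0.2] tilt [-0.001 -0.001]
[0.036, -0.035, -0.038, -0.02, 0, 0, -2.0]
[0.036, -0.034, -0.04, -0.015, 0, 0, -2.0]
[0.036, -0.033, -0.041, -0.012, 0, 0, -2.0]
[0.036, -0.031, -0.042, 0.001, 0, 0, -2.0]
[0.036, -0.03, -0.043, -0.0, 0, 0, -2.0]
[0.036, -0.028, -0.044, -0.0, 0, 0, -2.0]
[0.036, -0.026, -0.045, -0.0, 0, 0, -1.0]
[0.036, -0.026, -0.045, -0.0, 0, 0, -2.0]
[0.036, -0.024, -0.047, -0.0, 0, 0, -2.0]
[0.036, -0.022, -0.047, -0.0, 0, 0, -2.0]
[0.036, -0.021, -0.048, -0.0, 0, 0, -2.0]
[0.036, -0.019, -0.049, -0.0, 0, 0, -2.0]
[0.036, -0.018, -0.049, -0.0, 0, 0, -2.0]
```

drive_tool(increments=[[0.036, -0.035, -0.038, -0.02, 0, 0, -2], [0.036, -0.034, -0.04, -0.015, 0, 0, -2], [0.036, -0.033, -0.041, -0.012, 0, 0, -2], [0.036, -0.031, -0.042, 0, 0, 0, -2], [0.036, -0.03, -0.043, 0, 0, 0, -2]], grip_force=20)

```text
clock: 0.72
position: [0.3542, 0.3382, 0.2629]
tool_rot: [0.13, 0.992, 0.0, 0.0]
ft_force: [0.2, 0.3, 0.5]
grip_width: 0.036
gripper_force: 0.0
```

drive_tool(increments=[[0.036, -0.028, -0.044, 0, 0, 0, -2], [0.036, -0.026, -0.045, 0, 0, 0, -1], [0.036, -0.026, -0.045, 0, 0, 0, -2], [0.036, -0.024, -0.047, 0, 0, 0, -2], [0.036, -0.022, -0.047, 0, 0, 0, -2]])

```text
clock: 1.35
position: [0.4318, 0.0892, 0.2629]
tool_rot: [0.052, 0.999, 0.0, 0.0]
ft_force: [1.5, -0.1, -0.2]
grip_width: 0.0357
gripper_force: 0.0
```

drive_tool(increments=[[0.036, -0.021, -0.048, 0, 0, 0, -2], [0.036, -0.019, -0.049, 0, 0, 0, -2], [0.036, -0.018, -0.049, 0, 0, 0, -2], [0.036, 0, 0, 0, 0, 0, 0]])

```text
clock: 1.85
position: [0.4799, -0.0619, 0.2626]
tool_rot: [0.002, 1.0, -0.0, 0.0]
ft_force: [-0.1, -0.3, -0.2]
grip_width: 0.0363
gripper_force: 0.0
```

Run:
```python
from h import *
plan([(.479,-.0593,.262,90),(.479,-.0593,.232,90),(.479,-.0593,.205,90)],.036);s=r.sense();print(s["grip_width"],s["joint_pos"])
```

```text
t 1.85 [ 0.4799 -0.0619  0.2626] yaw 89.8 F [-0.1 -0.3 -0.2] tilt [ 0.    -0.001]
[0.036, 0.001, 0.003, 0.001, 0, 0, -0.0]
[0.036, -0.0, -0.0, 0.03, 0, 0, -0.0]
[0.036, -0.0, -0.0, 0.027, 0, 0, -0.0]
0.036325637978651654 [-1.90579446e-01  1.95328539e-01  1.90675859e+00 -5.97587503e-04
  1.03938413e+00 -1.75739155e+00]
```

drive_tool(increments=[[0.036, 0.001, 0.003, 0, 0, 0, 0], [0.036, 0, 0, 0.025, 0, 0, 0], [0.036, 0, 0, 0.015, 0, 0, 0], [0.036, 0, 0, 0.017, 0, 0, 0], [0.036, 0, 0, 0, 0, 0, 0]])

```text
clock: 2.48
position: [0.4772, -0.055, 0.205]
tool_rot: [-0.0, 1.0, 0.0, -0.001]
ft_force: [-0.2, 0.9, 0.1]
grip_width: 0.0363
gripper_force: 0.0
```

Run:
```python
from h import *
c=r.camera("scene");d=r.camera("top")
A=cv2.resize(c["img"][115:215,235:335],None,fx=4,fy=4,interpolation=2);B=cv2.resize(d["img"][170:270,300:400],None,fx=4,fy=4,interpolation=2)
cv2.imwrite("pics/g1.png",np.hstack([A,B]))
q=np.load("q.npy")
def W(l):
    c,s=np.cos(q[2]),np.sin(q[2]);return np.array([q[0]+c*l[0]-s*l[1],q[1]+s*l[0]+c*l[1],.205])
way=[]
for v in np.linspace(.13,1.57,13)[1:]:
    w=W((.078*np.cos(np.pi-v),-.06+.078*np.sin(np.pi-v)));way.append((*w,np.degrees(np.pi/2-v+q[2])))
print(np.round(way,3));plan(way,.036)
```

```text
[[ 4.8000e-01 -5.0000e-02  2.0500e-01  8.2905e+01]
 [ 4.8100e-01 -4.1000e-02  2.0500e-01  7.6030e+01]
 [ 4.8400e-01 -3.2000e-02  2.0500e-01  6.9154e+01]
 [ 4.8800e-01 -2.3000e-02  2.0500e-01  6.2279e+01]
 [ 4.9300e-01 -1.5000e-02  2.0500e-01  5.5403e+01]
 [ 4.9900e-01 -8.0000e-03  2.0500e-01  4.8528e+01]
 [ 5.0500e-01 -1.0000e-03  2.0500e-01  4.1652e+01]
 [ 5.1300e-01  4.0000e-03  2.0500e-01  3.4777e+01]
 [ 5.2100e-01  9.0000e-03  2.0500e-01  2.7901e+01]
 [ 5.2900e-01  1.3000e-02  2.0500e-01  2.1026e+01]
 [ 5.3800e-01  1.6000e-02  2.0500e-01  1.4150e+01]
 [ 5.4700e-01  1.8000e-02  2.0500e-01  7.2750e+00]]
t 2.58 [ 0.4782 -0.0554  0.2063] yaw 90.0 F [0.5 0.9 0.8] tilt [-0.  0.]
[0.036, -0.001, 0.005, 0.001, 0, 0, 7.0]
[0.036, -0.001, 0.01, 0.0, 0, 0, 7.0]
[0.036, -0.001, 0.009, 0.0, 0, 0, 7.0]
[0.036, -0.0, 0.009, 0.0, 0, 0, 7.0]
[0.036, -0.001, 0.01, 0.0, 0, 0, 7.0]
[0.036, -0.0, 0.009, 0.0, 0, 0, 6.0]
[0.036, -0.001, 0.009, 0.0, 0, 0, 7.0]
[0.036, -0.0, 0.01, 0.0, 0, 0, 7.0]
[0.036, -0.001, 0.009, 0.0, 0, 0, 7.0]
[0.036, -0.0, 0.009, 0.0, 0, 0, 7.0]
[0.036, -0.001, 0.01, 0.0, 0, 0, 7.0]
[0.036, -0.0, 0.009, 0.0, 0, 0, 7.0]
```

View pics/g1.png

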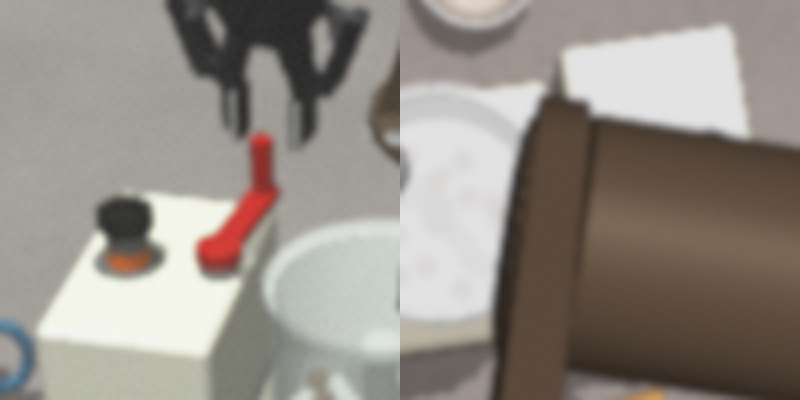

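The left half shows the peg top at (265,135) and the fingertips at (235,137) and (302,147), so the tips look level with the peg top rather than astride it. I'll check against the projection.

Run:
```python
from h import *
s=r.sense();p=np.array(s["position"]);print(s["clock"],p,s["tool_rot"],s["joint_pos"])
for dy in(-.018,.018):
  for dz in(-.011,0,.008,.02): print(dy,dz,((proj("scene",p+[0,dy,dz])-[235,115])*4).round(0))
# both tips at opening 36: read inner bottom corners; solve for p with y-span known
f=lambda X:np.r_[proj("scene",X+[0,-.020,0])-[235+235/4,115+137/4],proj("scene",X+[0,.020,0])-[235+302/4,115+147/4]]
from scipy.optimize import least_squares
o=least_squares(f,p);print("tip mid",o.x,o.fun)
```

```text
2.575 [ 0.47824078 -0.05543139  0.20625462] [-8.84604777e-05  9.99999995e-01  2.35792793e-05 -4.67951872e-05] [-1.78393461e-01  2.57211692e-01  1.98288300e+00  3.79867767e-05
  9.01598439e-01 -1.74939028e+00]
-0.018 -0.011 [245. 170.]
-0.018 0 [245. 156.]
-0.018 0.008 [244. 145.]
-0.018 0.02 [244. 130.]
0.018 -0.011 [294. 179.]
0.018 0 [294. 164.]
0.018 0.008 [294. 154.]
0.018 0.02 [294. 138.]
tip mid [0.6559642  0.01717948 0.32728921] [ 0.03218923 -0.18700892 -0.03185875  0.18508892]
```

Run:
```python
from h import *
c=r.camera("scene")
A=cv2.resize(c["img"][110:175,270:345],None,fx=9,fy=9,interpolation=2)
A=cv2.convertScaleAbs(A,alpha=1.6,beta=20)
cv2.imwrite("pics/g2.png",A)
```

```text
(no output)
```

View pics/g2.png

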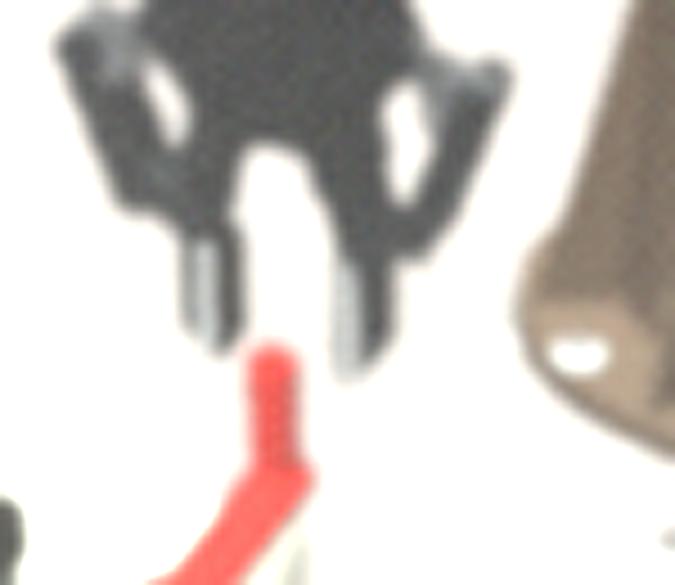

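The fingertips, at (214,350) and (352,378) in the crop, sit beside the peg top (272,350) and look about 20 mm too high or too far. I'll check the calibration of the fingers on the start pictures.

Run:
```python
from h import *
s0,t0=D["scene"]["img"],D["top"]["img"]
A=cv2.resize(s0[90:165,525:625],None,fx=4,fy=4,interpolation=2);B=cv2.resize(t0[310:385,30:130],None,fx=4,fy=4,interpolation=2)
cv2.imwrite("pics/f0.png",cv2.convertScaleAbs(np.hstack([A,B]),alpha=1.8,beta=25))
p=np.array([.275,.589,.2155]);y=np.array([.424,.906,0])
for dz in(-.011,.002):
  for s in(-.05,-.0425,.0425,.05):
    X=p+y*s+[0,0,dz];print(dz,s,((proj("scene",X)-[525,90])*4).round(),((proj("top",X)-[30,310])*4+[400,0]).round())
```

```text
-0.011 -0.05 [ 49. 250.] [688. 131.]
-0.011 -0.0425 [ 60. 254.] [677. 126.]
-0.011 0.0425 [187. 299.] [551.  66.]
-0.011 0.05 [199. 303.] [540.  60.]
0.002 -0.05 [ 54. 234.] [678. 135.]
0.002 -0.0425 [ 65. 237.] [666. 130.]
0.002 0.0425 [193. 282.] [539.  69.]
0.002 0.05 [205. 286.] [527.  63.]
```

View pics/f0.png

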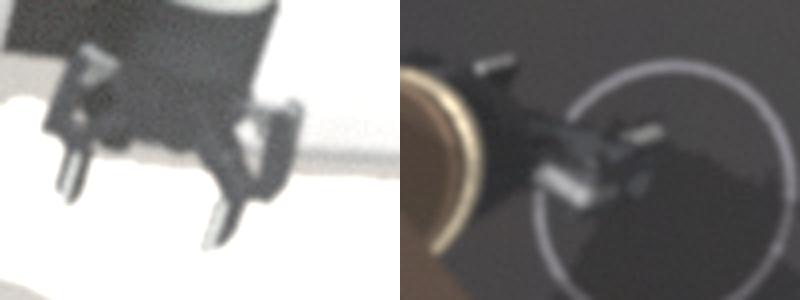

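drive_tool(increments=[[0.036, 0, 0, 0.004, 0, 0, 0], [0.036, 0, 0, 0.004, 0, 0, 0], [0.036, 0, 0, 0, 0, 0, 0]])

```text
clock: 3.0
position: [0.478, -0.0559, 0.1977]
tool_rot: [0.0, 1.0, 0.0, -0.0]
ft_force: [-0.5, -0.4, 1.3]
grip_width: 0.0359
gripper_force: 0.0
```

drive_tool(increments=[[0.036, 0, 0.006, 0, 0, 0, 0], [0.036, 0, 0.006, 0, 0, 0, 0], [0.036, 0, 0, 0, 0, 0, 0]])

```text
clock: 3.38
position: [0.4783, -0.0434, 0.198]
tool_rot: [-0.0, 1.0, 0.0, 0.0]
ft_force: [-0.3, 0.8, 0.3]
grip_width: 0.0359
gripper_force: 0.0
```

```bash
cat >> h.py <<'E'
def redpx(save=None):
    im=r.camera("scene")["img"]
    if save:cv2.imwrite("pics/"+save,im)
    def rd(im):
        i=im.astype(int);return (i[...,2]>110)&(i[...,2]>2.2*i[...,1])&(i[...,2]>2.2*i[...,0])
    for I in(D["scene"]["img"],im):
        m=rd(I)[130:260,230:380];v,u=np.nonzero(m);print("red n",len(u),"u",u.min()+230,u.max()+230,"v",v.min()+130,v.max()+130,"toppx u",u[v==v.min()].mean()+230)
E
python3 - <<'E'
from h import *
redpx("t1.png");plan([],.036)
E
```

```text
red n 182 u 285 303 v 149 181 toppx u 300.0
red n 190 u 285 305 v 149 181 toppx u 300.5
t 3.42 [ 0.4783 -0.0436  0.198 ] yaw 90.0 F [-0.4 -0.2  0.6] tilt [0. 0.]
```

drive_tool(increments=[[0.036, 0, 0.006, 0, 0, 0, 0], [0.036, 0, 0.006, 0, 0, 0, 0], [0.036, 0, 0, 0, 0, 0, 0]])

```text
clock: 3.8
position: [0.4782, -0.0314, 0.1979]
tool_rot: [-0.0, 1.0, 0.0, -0.0]
ft_force: [-0.8, 0.0, -0.2]
grip_width: 0.0361
gripper_force: 0.0
```

Run:
```python
from h import *
redpx("t2.png");plan([],.036)
A=cv2.resize(cv2.imread("pics/t2.png")[110:185,265:365],None,fx=8,fy=8,interpolation=2)
cv2.imwrite("pics/t2c.png",cv2.convertScaleAbs(A,alpha=1.5,beta=20))
```

```text
red n 182 u 285 303 v 149 181 toppx u 300.0
red n 193 u 285 309 v 150 181 toppx u 304.5
t 3.85 [ 0.4781 -0.0316  0.1979] yaw 90.0 F [ 0.6 -0.1  0.8] tilt [-0.  0.]
```

View pics/t2c.png

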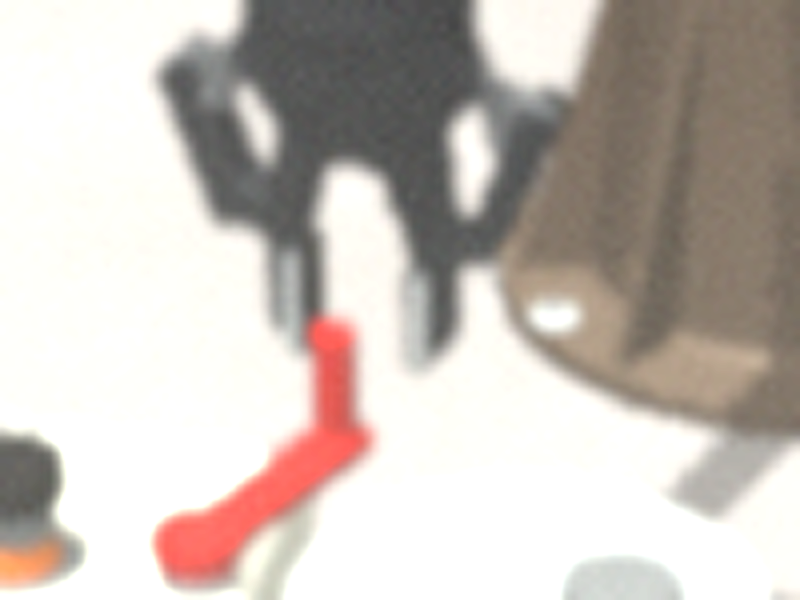

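The peg has moved and leans on the left finger: peg top at (335,325), finger tip at (300,350) in the crop. Overlap near the peg top is small, so I'll go 5 mm lower and then follow the arc.

drive_tool(increments=[[0.036, 0, 0, 0.002, 0, 0, 0], [0.036, 0, 0, 0.002, 0, 0, 0], [0.036, 0, 0, 0.001, 0, 0, 0], [0.036, 0, 0, 0, 0, 0, 0]])

```text
clock: 4.35
position: [0.4781, -0.032, 0.1928]
tool_rot: [0.0, 1.0, 0.0, -0.0]
ft_force: [0.1, 0.3, -0.2]
grip_width: 0.036
gripper_force: 0.0
```

```bash
cat >> h.py <<'E'
q=np.load("q.npy")
def W(l):
    c,s=np.cos(q[2]),np.sin(q[2]);return np.array([q[0]+c*l[0]-s*l[1],q[1]+s*l[0]+c*l[1],l[2]])
def arc(vs,lead,z,rad=.078):
    o=[]
    for v in vs:
        a=np.pi-v;e=np.array([np.cos(a),np.sin(a)]);t=np.array([np.sin(a),-np.cos(a)])
        o.append((*W((*(np.array([0,-.06])+rad*e+lead*t),z)),np.degrees(np.pi/2-v+q[2])))
    return o
E
python3 - <<'E'
from h import *
plan(arc(np.arange(.25,1.6,.11),.010,.193),.036)
E
```

```text
t 4.35 [ 0.4781 -0.032   0.1928] yaw 90.0 F [ 0.1  0.3 -0.2] tilt [-0.  0.]
[0.036, -0.003, -0.008, -0.0, 0, 0, 7.0]
[0.036, -0.001, 0.008, -0.0, 0, 0, 6.0]
[0.036, -0.002, 0.009, -0.0, 0, 0, 7.0]
[0.036, -0.002, 0.008, -0.0, 0, 0, 6.0]
[0.036, -0.001, 0.009, -0.0, 0, 0, 6.0]
[0.036, -0.002, 0.008, -0.0, 0, 0, 7.0]
[0.036, -0.001, 0.009, -0.0, 0, 0, 6.0]
[0.036, -0.002, 0.008, -0.0, 0, 0, 6.0]
[0.036, -0.001, 0.009, -0.0, 0, 0, 6.0]
[0.036, -0.002, 0.008, -0.0, 0, 0, 7.0]
[0.036, -0.001, 0.009, -0.0, 0, 0, 6.0]
[0.036, -0.002, 0.008, -0.0, 0, 0, 6.0]
[0.036, -0.002, 0.009, -0.0, 0, 0, 7.0]
```

drive_tool(increments=[[0.036, -0.003, -0.004, 0, 0, 0, 7], [0.036, -0.001, 0.004, 0, 0, 0, 6], [0.036, -0.002, 0.009, 0, 0, 0, 7], [0.036, -0.002, 0.008, 0, 0, 0, 6], [0.036, -0.001, 0.009, 0, 0, 0, 6]])

```text
clock: 4.97
position: [0.4962, -0.0092, 0.1929]
tool_rot: [0.278, 0.961, -0.0, -0.0]
ft_force: [-0.1, -1.6, 0.5]
grip_width: 0.0362
gripper_force: 0.6
```

Run:
```python
from h import *
redpx();plan(arc(np.arange(.79,1.68,.11),.010,.193),.036)
for v in(.58,.69):print(v,proj("scene",W((.078*np.cos(np.pi-v),-.06+.078*np.sin(np.pi-v),.224))))
```

```text
red n 182 u 285 303 v 149 181 toppx u 300.0
red n 218 u 285 316 v 152 181 toppx u 311.5
t 5.03 [ 0.4968 -0.0085  0.193 ] yaw 57.5 F [-0.2  0.9  0. ] tilt [0. 0.]
[0.036, -0.002, 0.007, -0.0, 0, 0, 5.0]
[0.036, -0.001, 0.008, -0.0, 0, 0, 7.0]
[0.036, -0.002, 0.009, -0.0, 0, 0, 6.0]
[0.036, -0.001, 0.008, -0.0, 0, 0, 6.0]
[0.036, -0.002, 0.009, -0.0, 0, 0, 7.0]
[0.036, -0.001, 0.008, -0.0, 0, 0, 6.0]
[0.036, -0.002, 0.009, -0.0, 0, 0, 6.0]
[0.036, -0.002, 0.008, -0.0, 0, 0, 7.0]
[0.036, -0.001, 0.009, -0.0, 0, 0, 6.0]
0.58 [311.48199191 152.57533166]
0.69 [313.58375382 153.77135126]
```

drive_tool(increments=[[0.036, -0.002, 0.007, 0, 0, 0, 5], [0.036, -0.001, 0.008, 0, 0, 0, 7], [0.036, -0.002, 0.009, 0, 0, 0, 6], [0.036, -0.001, 0.008, 0, 0, 0, 6], [0.036, -0.002, 0.009, 0, 0, 0, 7]])

```text
clock: 5.65
position: [0.5299, 0.0143, 0.1928]
tool_rot: [0.523, 0.852, -0.0, -0.0]
ft_force: [-1.5, 1.3, 0.8]
grip_width: 0.036
gripper_force: 0.7
```

drive_tool(increments=[[0.036, -0.001, 0.008, 0, 0, 0, 6], [0.036, -0.002, 0.009, 0, 0, 0, 6], [0.036, 0, 0, 0, 0, 0, 0]])

```text
clock: 6.02
position: [0.5472, 0.0182, 0.1928]
tool_rot: [0.608, 0.794, 0.0, 0.0]
ft_force: [-0.3, -1.2, 0.2]
grip_width: 0.0358
gripper_force: 0.0
```

Run:
```python
from h import *
redpx("t3.png");plan(arc([1.55,1.6,1.65],.010,.193),.036)
for v in(1.4,1.5,1.57):print(v,proj("scene",W((.078*np.cos(np.pi-v),-.06+.078*np.sin(np.pi-v),.224))))
```

```text
red n 182 u 285 303 v 149 181 toppx u 300.0
red n 171 u 285 321 v 174 181 toppx u 289.5
t 6.08 [0.5468 0.0182 0.1928] yaw 15.2 F [-0.6  1.4 -0.7] tilt [-0. -0.]
[0.036, -0.001, 0.009, -0.0, 0, 0, 7.0]
[0.036, -0.001, 0.004, -0.0, 0, 0, 3.0]
[0.036, -0.001, 0.004, -0.0, 0, 0, 2.0]
1.4 [319.8137107  163.77249151]
1.5 [319.51763241 165.34125399]
1.57 [319.12701537 166.43718001]
```

Now I'll approach the stop in small steps and watch the force.

drive_tool(increments=[[0.036, -0.001, 0.004, 0, 0, 0, 4], [0.036, -0.001, 0.004, 0, 0, 0, 3], [0.036, 0, 0, 0, 0, 0, 0]])

```text
clock: 6.45
position: [0.5549, 0.018, 0.1929]
tool_rot: [0.655, 0.755, -0.0, -0.0]
ft_force: [0.2, 0.1, 0.5]
grip_width: 0.0356
gripper_force: 0.0
```

drive_tool(increments=[[0.036, 0, 0.002, 0, 0, 0, 1], [0.036, 0, 0, 0, 0, 0, 0]])

```text
clock: 6.7
position: [0.5571, 0.0184, 0.1929]
tool_rot: [0.662, 0.749, -0.0, 0.0]
ft_force: [0.9, 0.2, 0.5]
grip_width: 0.0359
gripper_force: 0.2
```

drive_tool(increments=[[0.036, 0, 0.002, 0, 0, 0, 0], [0.036, 0, 0, 0, 0, 0, 0]])

```text
clock: 6.95
position: [0.5584, 0.0187, 0.1928]
tool_rot: [0.663, 0.749, -0.001, -0.001]
ft_force: [-4.6, -1.5, 3.4]
grip_width: 0.0361
gripper_force: 2.7
```

drive_tool(increments=[[0.036, 0, 0.002, 0, 0, 0, 0], [0.036, 0, 0, 0, 0, 0, 0]])

```text
clock: 7.2
position: [0.5588, 0.0188, 0.1925]
tool_rot: [0.663, 0.749, -0.002, -0.002]
ft_force: [-13.9, -2.0, 8.0]
grip_width: 0.0358
gripper_force: 6.8
```

Run:
```python
from h import *
plan([],.036);redpx("t4.png")
```

```text
t 7.2 [0.5588 0.0188 0.1925] yaw 7.0 F [-13.9  -2.    8. ] tilt [-0.005 -0.   ]
red n 182 u 285 303 v 149 181 toppx u 300.0
red n 167 u 285 320 v 174 182 toppx u 289.0
```

drive_tool(increments=[[0.036, 0, -0.006, 0, 0, 0, 0], [0.036, 0, -0.006, 0, 0, 0, 0], [0.036, 0, 0, -0.02, 0, 0, 0], [0.036, 0, 0, -0.035, 0, 0, 0], [0.036, 0, 0, -0.01, 0, 0, 0]])

```text
clock: 7.88
position: [0.5502, 0.0174, 0.2599]
tool_rot: [0.663, 0.749, 0.001, 0.001]
ft_force: [0.4, 0.1, -0.0]
grip_width: 0.0356
gripper_force: 0.0
```

Run:
```python
from h import *
redpx()
x,y=.5647,-.1215
p=r.sense()["position"]
plan([(p[0]+(x-p[0])*k/4,p[1]+(y-p[1])*k/4,.258,7) for k in(1,2,3,4)],0)
```

```text
red n 182 u 285 303 v 149 181 toppx u 300.0
red n 219 u 285 321 v 166 183 toppx u 318.0
t 7.92 [0.5502 0.0174 0.2602] yaw 7.0 F [1.1 0.4 1.6] tilt [ 0.003 -0.   ]
[0, -0.035, -0.001, 0.002, 0, 0, -0.0]
[0, -0.035, -0.0, 0.0, 0, 0, -0.0]
[0, -0.035, -0.001, 0.0, 0, 0, -0.0]
[0, -0.035, -0.001, 0.0, 0, 0, -0.0]
```

drive_tool(increments=[[0, -0.035, -0.001, 0, 0, 0, 0], [0, -0.035, 0, 0, 0, 0, 0], [0, -0.035, -0.001, 0, 0, 0, 0], [0, -0.035, -0.001, 0, 0, 0, 0], [0, 0, 0, 0, 0, 0, 0]])

```text
clock: 8.55
position: [0.5629, -0.1238, 0.2568]
tool_rot: [0.664, 0.748, -0.0, -0.0]
ft_force: [-1.0, 0.1, 0.1]
grip_width: -0.0
gripper_force: 0.0
```

Run:
```python
from h import *
redpx("t5.png");plan([(.5647,-.1215,.258,7)],0);print(r.sense()["grip_width"])
i0=D["scene"]["img"][135:225,235:350];i1=cv2.imread("pics/t5.png")[100:200,235:350]
cv2.imwrite("pics/t5c.png",cv2.convertScaleAbs(cv2.resize(i1,None,fx=6,fy=6,interpolation=2)[:600],alpha=1.4,beta=15))
```

```text
red n 182 u 285 303 v 149 181 toppx u 300.0
red n 227 u 285 321 v 166 183 toppx u 318.0
t 8.6 [ 0.5628 -0.1225  0.2569] yaw 6.9 F [ 1.   0.8 -0.3] tilt [-0.001  0.   ]
[0, 0.001, 0.002, -0.001, 0, 0, -0.0]
-6.881690925628868e-05
```

View pics/t5c.png

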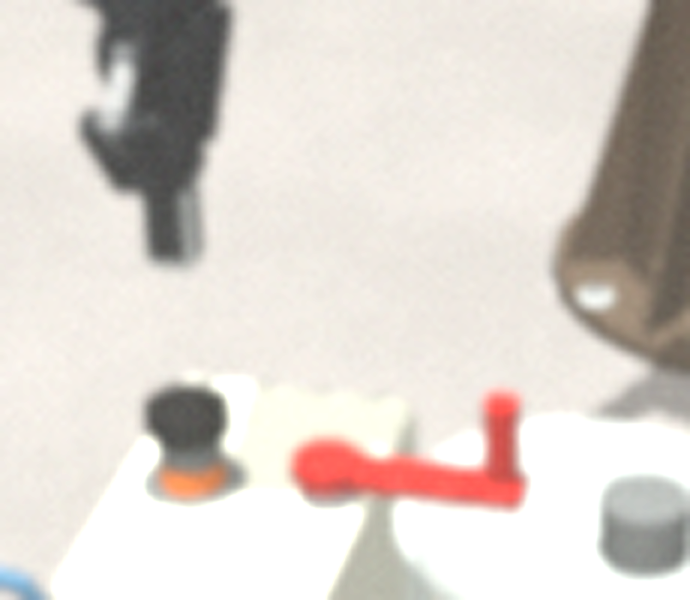

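The latch now lies over the lid toward the stub, with the peg at (502,400). The closed fingertips are at (172,258) and the cap top at (187,405). I'll check the projected tip position.

Run:
```python
from h import *
p=r.sense()["position"];print(p)
for z in(.205,.22,.235,.246,.257,.27,.285): print(z,((proj("scene",np.r_[p[:2],z])-[235,100])*6).round(0))
c=r.camera("scene");print(np.abs(np.array(c["R"])-D["scene"]["R"]).max(),np.array(c["t"])-D["scene"]["t"])
print("cam",-np.array(c["R"]).T@np.array(c["t"]).ravel())
```

```text
[ 0.56275245 -0.12253084  0.25689082]
0.205 [189. 399.]
0.22 [187. 369.]
0.235 [184. 339.]
0.246 [183. 316.]
0.257 [181. 294.]
0.27 [179. 267.]
0.285 [176. 235.]
0.0 [0. 0. 0.]
cam [1.52559773 0.37385438 0.85161425]
```

drive_tool(increments=[[0, 0.001, 0.002, 0.01, 0, 0, 0], [0, 0, 0, 0.01, 0, 0, 0], [0, 0, 0, 0.008, 0, 0, 0], [0, 0, 0, 0.005, 0, 0, 0], [0, 0, 0, 0, 0, 0, 0]])

```text
clock: 9.28
position: [0.5649, -0.1205, 0.2245]
tool_rot: [0.663, 0.749, -0.0, -0.0]
ft_force: [0.4, -0.4, 0.2]
grip_width: 0.0
gripper_force: 0.0
```

drive_tool(increments=[[0, 0, 0, 0.003, 0, 0, 0], [0, 0, 0, 0.003, 0, 0, 0], [0, 0, 0, 0, 0, 0, 0]])

```text
clock: 9.65
position: [0.565, -0.1207, 0.2188]
tool_rot: [0.663, 0.749, -0.0, -0.0]
ft_force: [-0.9, -0.5, 0.1]
grip_width: -0.0001
gripper_force: 0.0
```

drive_tool(increments=[[0, 0, 0, 0.003, 0, 0, 0], [0, 0, 0, 0.002, 0, 0, 0], [0, 0, 0, 0, 0, 0, 0]])

```text
clock: 10.02
position: [0.565, -0.1206, 0.2137]
tool_rot: [0.663, 0.749, -0.0, -0.0]
ft_force: [0.5, 0.1, -0.5]
grip_width: -0.0001
gripper_force: 0.0
```

drive_tool(increments=[[0, 0, 0, 0.002, 0, 0, 0], [0, 0, 0, 0.002, 0, 0, 0], [0, 0, 0, 0, 0, 0, 0]])

```text
clock: 10.4
position: [0.5649, -0.1206, 0.2097]
tool_rot: [0.663, 0.749, -0.0, -0.0]
ft_force: [0.1, -0.2, 1.0]
grip_width: -0.0
gripper_force: 0.0
```

drive_tool(increments=[[0, 0, 0, 0.002, 0, 0, 0], [0, 0, 0, 0.002, 0, 0, 0], [0, 0, 0, 0, 0, 0, 0]])

```text
clock: 10.78
position: [0.565, -0.1206, 0.2057]
tool_rot: [0.663, 0.749, -0.0, -0.0]
ft_force: [0.5, -0.2, -0.6]
grip_width: 0.0
gripper_force: 0.0
```

drive_tool(increments=[[0, 0, 0, 0.003, 0, 0, 0], [0, 0, 0, 0.003, 0, 0, 0], [0, 0, 0, 0, 0, 0, 0]])

```text
clock: 11.15
position: [0.5649, -0.1206, 0.1996]
tool_rot: [0.663, 0.749, -0.0, -0.0]
ft_force: [0.1, -0.3, -0.1]
grip_width: 0.0002
gripper_force: 0.0
```

drive_tool(increments=[[0, 0, 0, 0.002, 0, 0, 0], [0, 0, 0, 0.002, 0, 0, 0], [0, 0, 0, 0, 0, 0, 0]])

```text
clock: 11.52
position: [0.565, -0.1206, 0.1957]
tool_rot: [0.663, 0.749, -0.0, -0.0]
ft_force: [0.5, -0.1, 0.2]
grip_width: 0.0001
gripper_force: 0.0
```

```bash
cat >> h.py <<'E'
def orange(save):
    im=r.camera("scene")["img"];cv2.imwrite("pics/"+save,im)
    for I in(D["scene"]["img"],im):
        c=I[160:195,252:282].astype(int);m=(c[...,2]>90)&(c[...,2]>1.35*c[...,0])&(c[...,2]-c[...,0]>35);k=(c.max(2)<75)
        print("orange",m.sum(),"rows",np.nonzero(m.any(1))[0][[0,-1]]+160 if m.any() else None,"black",k.sum(),"darkrows",[int(x) for x in k.sum(1)])
E
python3 - <<'E'
from h import *
orange("t6.png")
E
```

```text
orange 50 rows [178 182] black 110 darkrows [0, 0, 0, 0, 0, 6, 10, 12, 12, 12, 12, 12, 10, 9, 8, 7, 0, 0, 0, 0, 0, 0, 0, 0, 0, 0, 0, 0, 0, 0, 0, 0, 0, 0, 0]
orange 53 rows [178 182] black 123 darkrows [4, 5, 5, 5, 3, 0, 6, 12, 12, 13, 13, 11, 11, 9, 8, 6, 0, 0, 0, 0, 0, 0, 0, 0, 0, 0, 0, 0, 0, 0, 0, 0, 0, 0, 0]
```

drive_tool(increments=[[0, 0, 0, 0.002, 0, 0, 0], [0, 0, 0, 0.002, 0, 0, 0], [0, 0, 0, 0, 0, 0, 0]])

```text
clock: 11.95
position: [0.565, -0.1206, 0.1917]
tool_rot: [0.663, 0.749, -0.0, -0.0]
ft_force: [-0.2, 0.3, -0.1]
grip_width: 0.0003
gripper_force: 0.0
```

drive_tool(increments=[[0, 0, 0, 0.002, 0, 0, 0], [0, 0, 0, 0, 0, 0, 0]])

```text
clock: 12.2
position: [0.5651, -0.1206, 0.1898]
tool_rot: [0.663, 0.749, -0.0, -0.0]
ft_force: [-1.0, -1.1, 0.3]
grip_width: 0.0
gripper_force: 0.0
```

drive_tool(increments=[[0, 0, 0, 0.002, 0, 0, 0], [0, 0, 0, 0, 0, 0, 0]])

```text
clock: 12.45
position: [0.5651, -0.1207, 0.1879]
tool_rot: [0.663, 0.749, 0.0, 0.0]
ft_force: [-1.1, -0.3, 4.1]
grip_width: 0.0
gripper_force: 1.5
```

drive_tool(increments=[[0, 0, 0, 0.002, 0, 0, 0], [0, 0, 0, 0, 0, 0, 0]])

```text
clock: 12.7
position: [0.5651, -0.1207, 0.1859]
tool_rot: [0.663, 0.749, 0.0, 0.0]
ft_force: [-1.0, 0.9, 2.6]
grip_width: -0.0001
gripper_force: 1.8
```

drive_tool(increments=[[0, 0, 0, 0.003, 0, 0, 0], [0, 0, 0, 0.003, 0, 0, 0], [0, 0, 0, 0, 0, 0, 0]])

```text
clock: 13.08
position: [0.5651, -0.1207, 0.1797]
tool_rot: [0.663, 0.749, -0.0, 0.0]
ft_force: [0.0, 0.5, 5.0]
grip_width: -0.0001
gripper_force: 2.5
```

drive_tool(increments=[[0, 0, 0, 0.002, 0, 0, 0], [0, 0, 0, 0.001, 0, 0, 0], [0, 0, 0, 0, 0, 0, 0], [0, 0, 0, 0, 0, 0, 0]])

```text
clock: 13.58
position: [0.5652, -0.1206, 0.177]
tool_rot: [0.663, 0.749, 0.0, 0.0]
ft_force: [-0.0, 1.5, 5.1]
grip_width: 0.0003
gripper_force: 2.9
```

Run:
```python
from h import *
F=[]
for i in range(12):
    orange("t7.png") if i==11 else r.camera("top");s=r.sense();F.append([s["ft_force"][2],s["gripper_force"],s["position"][2]])
print(np.mean(F,0),np.std(F,0))
im=cv2.imread("pics/t7.png");redpx()
cv2.imwrite("pics/t7c.png",cv2.convertScaleAbs(cv2.resize(im[130:215,235:350],None,fx=6.9,fy=6.9,interpolation=2),alpha=1.2,beta=10))
```

```text
orange 50 rows [178 182] black 110 darkrows [0, 0, 0, 0, 0, 6, 10, 12, 12, 12, 12, 12, 10, 9, 8, 7, 0, 0, 0, 0, 0, 0, 0, 0, 0, 0, 0, 0, 0, 0, 0, 0, 0, 0, 0]
orange 0 rows None black 139 darkrows [8, 5, 5, 5, 5, 5, 5, 5, 5, 5, 4, 2, 5, 12, 12, 12, 11, 11, 10, 7, 0, 0, 0, 0, 0, 0, 0, 0, 0, 0, 0, 0, 0, 0, 0]
[5.78182007 2.88187806 0.17702557] [3.62064284e-01 2.80766280e-04 1.64749098e-05]
red n 182 u 285 303 v 149 181 toppx u 300.0
red n 228 u 284 321 v 166 183 toppx u 318.0
```

View pics/t7c.png

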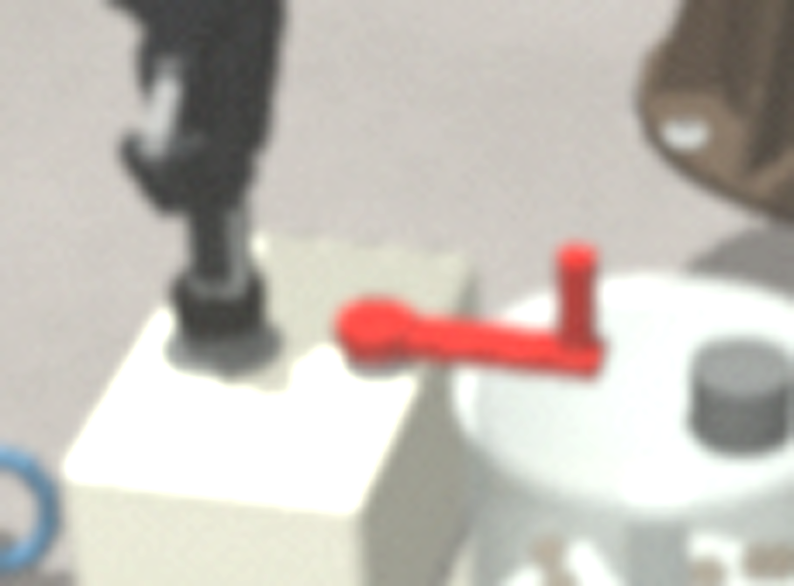

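The force of about 5.8 N means roughly 11 mm of travel. The orange stem is gone, the fingers rest on the cap at (218,285), and the latch still lies across the lid. One more millimetre is needed.

drive_tool(increments=[[0, 0, 0, 0.001, 0, 0, 0], [0, 0, 0, 0, 0, 0, 0], [0, 0, 0, 0, 0, 0, 0]])

```text
clock: 14.6
position: [0.5651, -0.1207, 0.176]
tool_rot: [0.663, 0.749, 0.0, 0.0]
ft_force: [-0.1, -0.5, 5.6]
grip_width: 0.0001
gripper_force: 3.0
```

Run:
```python
from workcell import r
s=r.sense();print(s["gripper_force"],s["position"],s["clock"]);print(r.job_done())
```

```text
3.0057045444846153 [ 0.56514218 -0.12065824  0.17604905] 14.6
the job is handed in; nothing more can be done
None
```

I swung the latch to its stop over the lid, then pressed the pulse plunger about 12 mm down (about 6 N, estimated from the spring force) and handed the job in at 14.6 s with the fingers still holding it; no verdict came back.

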